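Load the tube shaker from the centre outwards and start it

ROBOT

A 6-joint arm with a two-finger parallel gripper is mounted at the origin on a cart in front of the work surface, level with it; the furniture and walls round the work are solid. World frame = base frame: x ahead of the robot, y to its left, z up, the work surface at z = 0. Lengths are in m, angles in rad, forces in N, time in s.
With the tool pointing down it reaches from about 0.35 to 0.85 m from the base axis. Payload 8.1 kg.
Tool frame: the origin (TCP) lies on the centre line of the jaws, within the pads' length; the fingertips stand 19 mm ahead of it and the grasp point (between the pads) is the TCP; z points along the fingers, y is the line along which they close (so a half turn about z gives the same grasp; the last joint's range is limited). The gripper opens to 85 mm and grips with 20 to 120 N. Pads are 22 mm wide; open, the fingers measure 114 mm over their backs; the gripper's body (76 mm by 85 mm) begins 54 mm behind the grasp point. The pads swing forward as they close: fully open they stand 13 mm farther back than shut.
Start: joints at [-1.301, 0.13, 1.488, -0, 1.523, -0.085], TCP at [0.208, -0.563, 0.25] pointing down, gripper open.
Joint ranges: [-2.96, 2.96], [-0.89, 2.26], [0.02, 2.5], [-1.34, 4.48], [0, 2.73], [-2.66, 2.66]. Speed limits (rad/s): [2.39, 2.39, 2.79, 3.14, 3.14, 3.14].

INTERFACE

Orientations are given as a unit quaternion [w, x, y, z].
In Python, from station import r, optics, models gives the robot as it stands.
- The arm moves only by the tool apply_moves, never from a script. Its argument "rows" is a list of rows, each a list of 4 numbers: the shift along the tool's x, y, z in cm, then the turn about the tool's z in rad. In form: [[x, y, z, roll], ...]. A call has 1 to 10 rows; each row is the pose to reach, as a shift and turn from the pose commanded when the call began, along the tool's axes at that moment; what a row does not reach only later rows make up. A row lasts 1/10 s, in which the tool goes at most 50 mm and 8.59 degrees, less where a joint would pass 70% of its speed; a pose out of reach is approached as far as the arm can. A call with a gripper value outside its range is refused whole. "claw" is the opening in per cent of the stroke, from 0 (shut) to 100 (fully open), set as the call begins (left out, the last holds). The fingers move at their own pace and stop on an object; "squeeze" is the grip in N (left out, the last holds). Time passes only in rows, so rows that repeat a pose let the fingers close. It gives the time, the measured TCP pose, the force, the opening and the grip force at its end, in the units of the state.
- r.sense(): the state, without advancing time (a new reading comes with each control period).
- optics.grab_frame(name): name is "scene" or "top" or "wrist"; returns the picture (400x640x3 uint8, red, green, blue); there is no depth.
- optics.calibration(name): a dict with "fx", "fy", "cx", "cy" (pixels), "k1" (the pictures are not rectified: a ray, as slopes to the right and down, at radius r is drawn at 1 + k1 r^2 times it, then the intrinsics apply), "R" (3x3) and "t" (3): a world point X has camera coordinates R X + t; the wrist camera has in their place "hand_eye" (4x4, takes a point from camera to tool coordinates, whose origin is the TCP and whose axes are the flange's). Camera axes: x right, y down, z forward; pixel columns grow to the right and rows downward; lengths in m; the calibration is good to about 2 mm. A picture is of the moment at which its call begins: read the wrist's pose just before it. calibration takes no time and is no camera call.
- r.hand_in(): hands the job in; it is judged then, once.
Trained networks look in the newest picture that a camera, given by its name, has taken for a name from the list of things; names that differ only in an ending like _2 or _b are one class to them, and where a whole thing is asked for, a point or a joint stands for the part that bears it (a point fixed in the world has none). Each returns a list of dicts, best first, with "p" (0 to 1); they miss things now and then, are a little off and sometimes report something else, mostly with a low value. They report only what shows in the picture. A call takes as long as a camera call.
- models.silhouettes(name, camera): "region" (400x640 bool, what is visible of it) and "at" ([column, row] in pixels, amid what is visible of it).
- models.tip_of(name, camera): "at" ([column, row] in pixels: a listed point, or the origin of a listed thing).
The state is a dict: "time_s": time; "joints": joint angles; "joint_vel": joint speeds; "tau": joint torques, N m; "ee_pos": TCP position; "orientation": TCP orientation; "force": force on the tool from outside, world axes, zero at the start; "torque": the same for the moment, N m; "grip_width": finger opening in m; "grip_force": force on a finger pad.
Only numpy, scipy, OpenCV 4.12 (cv2) and the standard library are available. Lean on these libraries where they do the work, as an engineer would, in place of code of your own. Each camera call takes 0.05 s, during which the arm holds its last target. There are 200 camera calls.

TASK

Load the shaker: swing its hold-down right back, then lay every tube from the tray level and centred in the numbered V cradles with its cap toward the console at the front, filling the cradles strictly in number order (one dot, two dots, and so on: from the middle outwards, so that the load stays balanced) and leaving no gap. When all tubes are in, swing the hold-down fully down over them and only then turn the power switch clockwise to its stop. Leave the timer, the tape and the bottle beside it alone.

Things in the scene. Friction and masses are not known exactly. Their poses are not given: they have to be found in the camera images.
- tube_1: capped 50 ml plastic tube, 112 mm long, about 60 g; body 29 mm across, cap 34 mm across and 14 mm long. Origin on the axis half-way along; x runs along the tube, the cap is the -x end. It starts lying in a fixed paper-lined tray (floor 2 mm, rim 9 mm high), axis 17 mm above the worktop, cap roughly to the left or to the right. Grip across the body. A six-sided rim on the cap hinders rolling. May be absent (None).
- tube_2: another such tube; origin and axes as tube_1; may be absent (None)
- tube_3: another such tube; origin and axes as tube_1; may be absent (None)
- tube_4: another such tube; origin and axes as tube_1; may be absent (None)
- tube_5: another such tube; origin and axes as tube_1; may be absent (None)
- cradle_1 (a point): cradle 1, the middle one, with 1 black dot on the platform before it: where the centre of a tube resting in it lies. x points away from the console, y along the row, z up. A cradle is two grey V notches (90 degrees, 45 mm wide at the mouth, 10 mm thick) 58 mm apart, V bottom 20.5 mm below this point; fingers have 48 mm between them, platform 40 mm below. Cradles are 58 mm apart.
- cradle_2 (a point): cradle 2, next to the middle on its left (+y), with 2 black dots on the platform before it: where the centre of a tube resting in it lies. Axes as cradle_1.
- cradle_3 (a point): cradle 3, next to the middle on its right (-y), with 3 black dots on the platform before it: where the centre of a tube resting in it lies. Axes as cradle_1.
- cradle_4 (a point): cradle 4, leftmost, with 4 black dots on the platform before it: where the centre of a tube resting in it lies. Axes as cradle_1.
- cradle_5 (a point): cradle 5, rightmost, with 5 black dots on the platform before it: where the centre of a tube resting in it lies. Axes as cradle_1.
- shaker: white bench-top orbital shaker, fixed; origin on the worktop below cradle_1, x away from its console, z up. Housing x from -175 to +100 mm, 290 mm wide, console top 54 mm high. Aluminium platform 318 mm wide, top 72 mm up, with five tube cradles in a row.
- hold_down (a joint): hinged bar across all cradles, with a D handle toward the console: 0 = fully down (3 mm above the tubes), grows as the handle swings up and back, stop at 1.65 rad, just past upright. A stiff hinge keeps it where it is left; 2 to 4 N at the handle move it.
- hold_down_handle (a point): middle of the D handle's grip: a round black bar 15 mm thick, parallel to the row (its y axis), 173 mm from the hinge axis; at 0 rad it is 139.5 mm above the worktop and 92 mm before cradle_1. 8 mm rods 34 mm left and right of this point join it to the hold-down, leaving 60 mm clear between. The point turns with the hold-down.
- hold_down_hinge (a point): middle of the hold-down's hinge axis, which runs along the shaker's y: 80 mm behind cradle_1, 122 mm above the worktop; does not move
- power (a joint): rotary power switch, on a 12 mm boss at the right end of the console: 0 = off (its bar lies along the shaker's x, white mark to the front), grows clockwise seen from above, 1.35 rad = on, at its stop; light friction
- power_grip (a point): on the power switch's axis, 101 mm above the worktop, where to grip its black bar: 42 mm long (along this point's x, turning with it), 14 mm thick, 32 mm high, top 7 mm above this point
- bench_timer: white bench timer, 60 x 66 x 20 mm, bystander; origin under its centre
- tape_roll: roll of label tape, 100 mm across, 25 mm high, bystander; origin under its centre
- diluent: clear reagent bottle with blue cap, 55 mm across, 112 mm high, bystander; origin under its centre

How it is judged:
By the outcome, as a careful person would: the job done as asked, in the order asked, and still so for the second after the job is handed in, with the robot touching nothing.
Of tube_1, tube_2, tube_3, tube_4, tube_5 only 3 to 5 are there at a start; the rules pass over those that are not, and their reading is None.
At some moment in a run one of tube_1, tube_2, tube_3, tube_4, tube_5 may be knocked a few centimetres aside while the robot is not near it.
Once in a run the grip may slacken for a moment while it holds something.
It also fails if it takes over 210 s, if anything falls off the work surface, if the arm or the gripper's body presses on something with over 40 N, if the wrist force passes 120 N, or if a joint passes its speed limit or range.

## Working session

There is one attempt and no reset: what is moved stays moved. The work goes in short steps, Python scripts to look and compute and a tool call to move; the robot and the scene stay as the last step left them, time stands still between calls to the robot, and variables do not carry over. Pictures are saved under pics/ and viewed, at most 14 in all, crops included, and the job is handed in when it is done.

Besides the shell and the picture viewer there is one more tool, called after "Emit:" in YAML: its name, and indented under it one key for each argument. apply_moves: Moves the arm, as the interface text tells. Its arguments: {"type":"object","properties":{"rows":{"type":"array"},"claw":{"type":"number"},"squeeze":{"type":"number"}},"required":["rows"]}

```bash
ls; mkdir -p pics
cat > h.py <<'E'
import numpy as np, cv2
from station import r, optics, models
from scipy.spatial.transform import Rotation as Ro
def q2R(q): return Ro.from_quat([q[1],q[2],q[3],q[0]]).as_matrix()
def cam(name, st=None):
    c=optics.calibration(name)
    if name=='wrist':
        st=st or r.sense(); H=np.array(c['hand_eye']); T=np.eye(4); T[:3,:3]=q2R(st['orientation']); T[:3,3]=st['ee_pos']
        M=np.linalg.inv(T@H); R,t=M[:3,:3],M[:3,3]
    else: R,t=np.array(c['R']),np.array(c['t'])
    return c,R,t
def ray(px,C):
    c,R,t=C; d=np.array([(px[0]-c['cx'])/c['fx'],(px[1]-c['cy'])/c['fy']]); u=d.copy()
    for _ in range(20): u=d/(1+c['k1']*(u@u))
    return -R.T@t, R.T@np.array([u[0],u[1],1])
def atz(px,z,C):
    o,d=ray(px,C); return o+d*(z-o[2])/d[2]
def proj(X,C):
    c,R,t=C; p=R@np.array(X)+t; u=p[:2]/p[2]; u=u*(1+c['k1']*(u@u)); return np.array([u[0]*c['fx']+c['cx'],u[1]*c['fy']+c['cy']])
def tri(p1,C1,p2,C2):
    o1,d1=ray(p1,C1);o2,d2=ray(p2,C2);d1/=np.linalg.norm(d1);d2/=np.linalg.norm(d2)
    A=np.array([d1,-d2]).T; s=np.linalg.lstsq(A,o2-o1,rcond=None)[0]
    a,b=o1+d1*s[0],o2+d2*s[1]; return (a+b)/2,np.linalg.norm(a-b)
def save(n,im): cv2.imwrite('pics/'+n+'.png',im[:,:,::-1])
E
python3 - <<'E'
from h import *
np.set_printoptions(precision=4,suppress=True)
print(r.sense())
C={}
for n in ['scene','top']:
    save(n+'0',optics.grab_frame(n)); C[n]=cam(n); print(n,-C[n][1].T@C[n][2])
    for k in ['cradle_1','hold_down_handle','hold_down_hinge','power_grip','tube_1','shaker','bench_timer','tape_roll','diluent']:
        for d in models.tip_of(k,n): print(n,k,np.round(d['at'],1),round(d['p'],2), atz(d['at'],0.1125 if 'cradle' in k else 0.017 if 'tube' in k else 0.101 if 'power' in k else .122 if 'hinge' in k else 0.,C[n]))
E
```

```text
pics
{'time_s': 0.0, 'joints': array([-1.3014,  0.1312,  1.4893, -0.    ,  1.523 , -0.0854]), 'joint_vel': array([ 0.0005,  0.0001, -0.    , -0.0006, -0.0014, -0.0004]), 'tau': array([  0.0026, -56.9393, -50.0553,  -0.0001,   0.0146,   0.    ]), 'ee_pos': array([ 0.2083, -0.5621,  0.2492]), 'orientation': array([-0.0009,  0.9843,  0.1765, -0.0001]), 'force': array([-0.252 ,  0.352 ,  0.3301]), 'torque': array([-0.006 , -0.0468, -0.0705]), 'grip_force': 0.0, 'grip_width': 0.08543706247257357}
scene [0.2353 0.7891 0.8214]
scene cradle_1 [292.7 253.9] 0.96 [0.5552 0.3735 0.1125]
scene cradle_1 [316.8 219.2] 0.92 [0.559  0.2485 0.1125]
scene cradle_1 [302.5 235.7] 0.87 [0.5634 0.3139 0.1125]
scene cradle_1 [326.6 203.2] 0.58 [0.5641 0.1848 0.1125]
scene hold_down_handle [347.9 219.8] 0.67 [0.526  0.1202 0.    ]
scene hold_down_handle [293.9 251.5] 0.65 [0.6074 0.2989 0.    ]
scene hold_down_handle [324.  205.3] 0.6 [0.6191 0.1009 0.    ]
scene hold_down_hinge [289.5 210.5] 0.6 [0.6336 0.2632 0.122 ]
scene hold_down_hinge [318.1 218.2] 0.29 [0.5533 0.2511 0.122 ]
scene power_grip [375.3 2
[... 833 characters left out ...]
3 0.1389 0.1125]
top hold_down_handle [292.  231.1] 0.87 [0.489  0.2639 0.    ]
top hold_down_hinge [289.6 175.9] 0.61 [0.6436 0.2651 0.122 ]
top power_grip [327.8 242.4] 0.54 [0.4409 0.1497 0.101 ]
top tube_1 [413.4 221.5] 0.86 [ 0.5155 -0.1274  0.017 ]
top tube_1 [389.2 251.4] 0.85 [ 0.4201 -0.0465  0.017 ]
top tube_1 [426.5 187.9] 0.8 [ 0.6257 -0.1747  0.017 ]
top shaker [294.2 207.8] 0.65 [0.5658 0.257  0.    ]
top bench_timer [216.8 259.9] 0.58 [0.3978 0.5048 0.    ]
top bench_timer [292.8 200.5] 0.19 [0.5902 0.2617 0.    ]
top tape_roll [350.6 143.1] 0.77 [0.7854 0.068  0.    ]
top diluent [224.2 205. ] 0.9 [0.5768 0.4868 0.    ]
top diluent [410.5 221.3] 0.42 [ 0.5187 -0.1213  0.    ]
```

Run:
```python
import cv2
t=cv2.imread('pics/top0.png'); s=cv2.imread('pics/scene0.png')
cv2.imwrite('pics/t1.png',cv2.resize(t[130:290,190:450],(780,480),interpolation=cv2.INTER_CUBIC))
cv2.imwrite('pics/s1.png',cv2.resize(s[120:300,230:430],(660,594),interpolation=cv2.INTER_CUBIC))
```

```text
(no output)
```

View pics/t1.png

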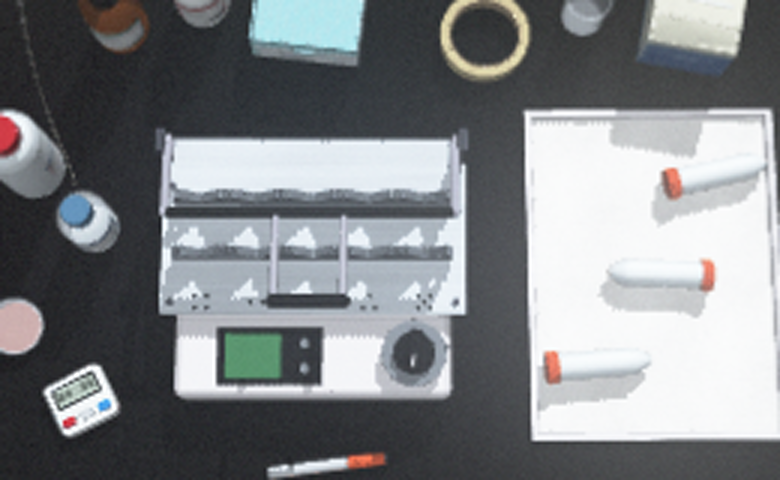

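View pics/s1.png

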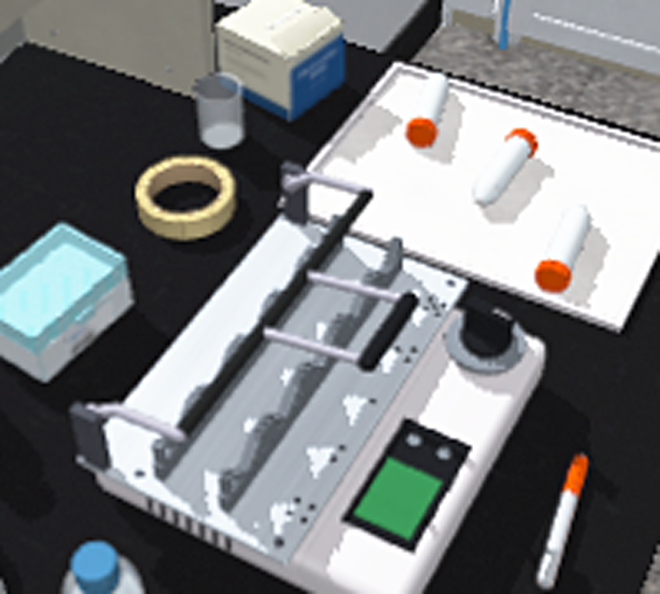

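The top and scene pictures show three tubes in the tray. The two with caps to the left are at top (389,251) and (426,188), and the one with its cap to the right is at (413,221). The hold-down is partly raised, with its handle at top (292,231). I'll move over the tray first for a wrist view.

Emit:
apply_moves:
  rows:
    - [37,-30,-10,-1.216]
    - [37,-30,-10,-1.216]
    - [37,-30,-10,-1.216]
    - [37,-30,-10,-1.216]
    - [37,-30,-10,-1.216]
    - [37,-30,-10,-1.216]
    - [37,-30,-10,-1.216]
    - [37,-30,-10,-1.216]
    - [37,-30,-10,-1.216]
    - [37,-30,-10,-1.216]
  claw: 100

```text
time_s: 2.0
ee_pos: [0.4523, -0.1502, 0.3514]
orientation: [0.001, 0.706, 0.708, 0.001]
force: [-0.1, -0.4, -0.1]
grip_width: 0.0854
grip_force: 0.0
```

```bash
cat >> h.py <<'E'
def cyl_pose(d,C,z=.017):
    # tube axis from silhouette: PCA on back-projected pixels
    ys,xs=np.nonzero(d['region']); P=np.array([atz((x,y),z,C)[:2] for x,y in zip(xs,ys)]) if len(xs)<4000 else np.array([atz((x,y),z,C)[:2] for x,y in list(zip(xs,ys))[::5]])
    b=cv2.minAreaRect((P*1000).astype(np.float32)); m=P.mean(0); w,v=np.linalg.eigh(np.cov((P-m).T)); a=v[:,1]
    s=(P-m)@a; return m+a*(s.max()+s.min())/2, a, s.max()-s.min(), b
E
python3 - <<'E'
from h import *
np.set_printoptions(precision=4,suppress=True)
print(optics.calibration('wrist'))
st=r.sense(); im=optics.grab_frame('wrist'); save('w0',im); C=cam('wrist',st)
for d in models.tip_of('tube_1','wrist'): print(np.round(d['at'],1),round(d['p'],2),atz(d['at'],.017,C))
hsv=cv2.cvtColor(im,cv2.COLOR_RGB2HSV)
for d in models.silhouettes('tube_1','wrist'):
    m=d['region']; cap=m&(hsv[...,1]>120); c=np.argwhere(cap).mean(0)[::-1] if cap.any() else None
    print(round(d['p'],2),d['at'],cyl_pose(d,C)[:3],'cap',c, atz(c,.017,C) if c is not None else '')
E
```

```text
{'fx': 351.2357324305209, 'fy': 351.2357324305209, 'cx': 320.3570350831995, 'cy': 202.25793983821347, 'k1': -0.03798722472711593, 'hand_eye': array([[ 0.0004, -0.9642, -0.2653,  0.0684],
       [ 1.    ,  0.0004,  0.0002, -0.0006],
       [-0.0001, -0.2653,  0.9642, -0.1248],
       [ 0.    ,  0.    ,  0.    ,  1.    ]])}
[297.3  76.1] 0.9 [ 0.4235 -0.0461  0.017 ]
[449.  185.5] 0.72 [ 0.6256 -0.1844  0.017 ]
[368.  135.5] 0.64 [ 0.5138 -0.1187  0.017 ]
0.87 [367.0, 137.4] (array([ 0.5162, -0.1185]), array([0.0352, 0.9994]), np.float64(0.11515526419651988)) cap [367.1772 172.9114] [ 0.5145 -0.1677  0.017 ]
0.82 [449.0, 179.8] (array([ 0.6256, -0.1808]), array([-0.2282,  0.9736]), np.float64(0.11697897961355651)) cap [445.5929 148.3571] [ 0.6162 -0.1347  0.017 ]
0.6 [298.3, 69.7] (array([ 0.4194, -0.0441]), array([-0.085 ,  0.9964]), np.float64(0.11376868532748138)) cap [290.1491  32.2391] [0.4155 0.0044 0.017 ]
```

View pics/w0.png

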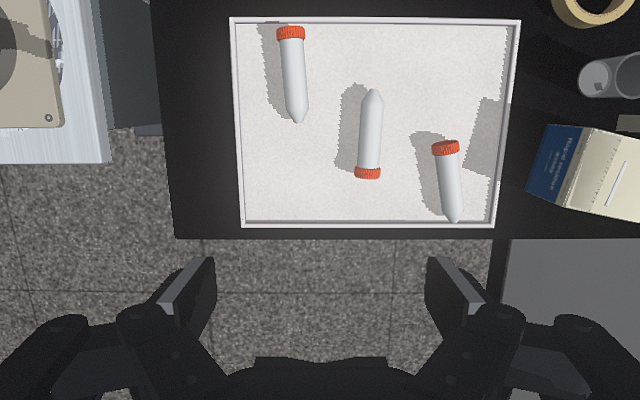

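Emit:
apply_moves:
  rows:
    - [40,-2,-7,0]
    - [40,-2,-7,0]
    - [40,-2,-7,0]
    - [40,-2,-7,0]
    - [40,-2,-7,0]
    - [40,-2,-7,0]
    - [40,-2,-7,0]
    - [40,-2,-7,0]
    - [40,-2,-7,0]
    - [40,-2,-7,0]

```text
time_s: 3.15
ee_pos: [0.4313, 0.2475, 0.4199]
orientation: [0.0, 0.707, 0.708, -0.0]
force: [0.3, -0.6, -0.1]
grip_width: 0.0853
grip_force: 0.0
```

Run:
```python
from h import *
np.set_printoptions(precision=4,suppress=True)
st=r.sense(); print(st['ee_pos'],st['orientation']);im=optics.grab_frame('wrist'); save('w1',im); C=cam('wrist',st)
for k,z in [('cradle_1',.1125),('hold_down_handle',.17),('hold_down_hinge',.122),('power_grip',.101),('shaker',0)]:
  for d in models.tip_of(k,'wrist'): print(k,np.round(d['at'],1),round(d['p'],2),atz(d['at'],z,C))
```

```text
[0.4313 0.2475 0.4199] [ 0.0001  0.7065  0.7077 -0.0004]
cradle_1 [432.7  58.3] 0.92 [0.5604 0.3699 0.1125]
cradle_1 [420.8 206. ] 0.88 [0.5597 0.1921 0.1125]
cradle_1 [421.9 158.5] 0.85 [0.5563 0.2533 0.1125]
cradle_1 [428.9 108.8] 0.69 [0.5603 0.313  0.1125]
cradle_1 [416.3 244.5] 0.66 [0.5579 0.139  0.1125]
hold_down_handle [350.4 159.7] 0.61 [0.4628 0.26   0.17  ]
hold_down_hinge [493.3 161.2] 0.81 [0.6417 0.2519 0.122 ]
hold_down_hinge [416.2 247.9] 0.54 [0.5553 0.1382 0.122 ]
power_grip [316.1 236. ] 0.63 [0.4251 0.1465 0.101 ]
shaker [406.7 150.6] 0.67 [0.5644 0.2491 0.    ]
shaker [422.6 157.1] 0.64 [0.59   0.2391 0.    ]
```

View pics/w1.png

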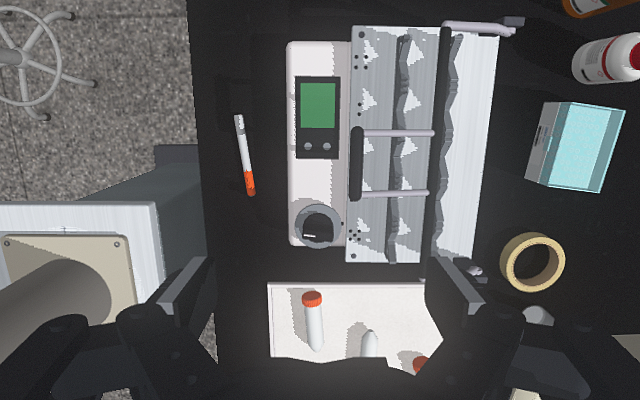

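Run:
```python
from h import *
np.set_printoptions(precision=4,suppress=True)
C=cam('wrist'); T=cam('top');S=cam('scene')
for p in [(353,27),(346,262),(500,37),(471,262),(361,34),(352,256)]: print('plat',atz(p,.072,C))
# top pic points: t1 = (u-190)*3,(v-130)*3
f=lambda x,y:(190+x/3,130+y/3)
for p in [(160,313),(466,313),(168,302),(455,302),]: print('top plat',atz(f(*p),.072,T))
for p in [(175,398),(452,398)]: print('top console front',atz(f(*p),.05,T))
print('w console',[atz(p,.054,C) for p in [(287,44),(290,246)]])
# hold-down handle angle: line fit over th from 3 views
hx=.558+.08
for th in np.arange(0,.8,.1):
    X=[hx-.173*np.cos(th+.101),.254,.122+.173*np.sin(th+.101)]
    print(round(th,1),proj(X,C),proj(X,T),proj(X,S))
print('handle meas w (356,164) top',f(308,300),'scene',(230+388/3.3,120+330/3.3))
X=tri((356,164),C,f(308,300),T); print(X); X=tri((356,164),C,(347.6,220),S); print(X)
print('power tri',tri((316.1,236),C,(327.8,242.4),T),tri((316.1,236),C,(375.3,213),S))
```

```text
plat [0.4718 0.409  0.072 ]
plat [0.4683 0.0929 0.072 ]
plat [0.6573 0.399  0.072 ]
plat [0.6534 0.0918 0.072 ]
plat [0.4819 0.4009 0.072 ]
plat [0.4769 0.1024 0.072 ]
top plat [0.4707 0.4105 0.072 ]
top plat [0.4686 0.0948 0.072 ]
top plat [0.4821 0.4025 0.072 ]
top plat [0.4801 0.1059 0.072 ]
top console front [0.385  0.3962 0.05  ]
top console front [0.3832 0.1096 0.05  ]
w console [array([0.388 , 0.3923, 0.054 ]), array([0.3851, 0.1108, 0.054 ])]
0.0 [350.4086 159.3475] [292.681  232.8356] [348.2244 226.757 ]
0.1 [354.0162 161.6119] [292.3664 231.2248] [347.5436 221.8245]
0.2 [359.4944 164.0226] [292.0537 229.0115] [346.2079 216.6114]
0.3 [367.0159 166.5656] [291.7468 226.2016] [344.2109 211.1765]
0.4 [376.737  169.2194] [291.4494 222.8104] [341.5575 205.5867]
0.5 [388.7826 171.9536] [291.1654 218.8628] [338.265  199.9157]
0.6 [403.2255 174.7272] [290.8989 214.3933] [334.3636 194.2424]
0.7 [420.0635 177.4881] [290.6536 209.447 ] [329.8966 188.6497]
handle meas w (356,164) top (292.6666666666667, 230.0) scene (347.57575757575756, 220.0)
(array([0.4704, 0.2527, 0.1656]), np.float64(0.0010658460355599526))
(array([0.47  , 0.2518, 0.1603]), np.float64(0.0007838976430599264))
power tri (array([0.4318, 0.1522, 0.1268]), np.float64(0.013466744615587537)) (array([0.4292, 0.1512, 0.111 ]), np.float64(0.009381373372201586))
```

The wrist picture shows the shaker nearly square to the world frame, with the handle grip at about (356,164) and roughly 0.13 rad up. Next I grip the handle.

Emit:
apply_moves:
  rows:
    - [0.45,3.9,5,0]
    - [0.45,3.9,10,0]
    - [0.45,3.9,15,0]
    - [0.45,3.9,20,0]
    - [0.45,3.9,22,0]
    - [0.45,3.9,24,0]
    - [0.45,3.9,25.6,0]
    - [0.45,3.9,25.6,0]
    - [0.45,3.9,25.6,0]
  claw: 60

```text
time_s: 4.35
ee_pos: [0.4704, 0.251, 0.1647]
orientation: [0.0, 0.708, 0.707, -0.0]
force: [0.3, -0.5, 0.9]
grip_width: 0.051
grip_force: 0.0
```

Emit:
apply_moves:
  rows:
    - [0,0,0,0]
    - [0,0,0,0]
    - [0,0,0,0]
    - [0,0,0,0]
    - [0,0,0,0]
    - [0,0,0,0]
    - [0,0,0,0]
    - [0,0,0,0]
  claw: 0
  squeeze: 20

```text
time_s: 5.15
ee_pos: [0.4697, 0.2519, 0.1645]
orientation: [-0.0, 0.707, 0.707, -0.0]
force: [-5.9, -0.4, 2.4]
grip_width: 0.014
grip_force: 21.5
```

Emit:
apply_moves:
  rows:
    - [0.4,-1.3,-1.3,0]
    - [0,0.9,-2.6,0]
    - [0,1.5,-3.8,0]
    - [0,2.1,-4.9,0]
    - [0,2.8,-6,0]
    - [0,3.6,-7.05,0]
    - [0,4.5,-8,0]
    - [0,5.4,-8.9,0]
    - [0,6.4,-9.7,0]
    - [0,7.5,-10.5,0]

```text
time_s: 6.15
ee_pos: [0.5438, 0.2519, 0.2727]
orientation: [-0.001, 0.707, 0.707, -0.001]
force: [-9.5, -1.9, 9.2]
grip_width: 0.0141
grip_force: 31.3
```

Emit:
apply_moves:
  rows:
    - [0,1.1,-0.6,0]
    - [0,2.3,-1.2,0]
    - [0,3.5,-1.7,0]
    - [0,4.7,-2.1,0]
    - [0,6,-2.4,0]
    - [0,7.3,-2.6,0]
    - [0,8.6,-2.7,0]
    - [0,9.9,-2.7,0]
    - [0,11.2,-2.6,0]
    - [0,12.4,-2.4,0]

```text
time_s: 7.15
ee_pos: [0.6699, 0.251, 0.2949]
orientation: [0.001, 0.707, 0.707, 0.0]
force: [-33.9, -2.2, 32.7]
grip_width: 0.014
grip_force: 37.4
```

Emit:
apply_moves:
  rows:
    - [0,0.4,0.1,0]
    - [0,0.8,0.2,0]
    - [0,0.8,0.2,0]
    - [0,0.8,0.2,0]

```text
time_s: 7.55
ee_pos: [0.6702, 0.2513, 0.2949]
orientation: [-0.004, 0.706, 0.708, -0.006]
force: [-51.3, -11.2, 28.0]
grip_width: 0.0135
grip_force: 36.8
```

Emit:
apply_moves:
  rows:
    - [0,-0.8,-0.2,0]
    - [0,-0.8,-0.2,0]
    - [0,-0.8,-0.2,0]
    - [0,-0.8,-0.2,0]
    - [0,-0.8,-0.2,0]
  claw: 35

```text
time_s: 8.05
ee_pos: [0.6695, 0.2516, 0.2928]
orientation: [-0.0, 0.707, 0.707, -0.0]
force: [0.8, 0.1, 0.2]
grip_width: 0.03
grip_force: 0.0
```

Emit:
apply_moves:
  rows:
    - [0,-0.8,-4,0]
    - [0,-0.8,-8,0]
    - [0,-0.8,-10,0]

```text
time_s: 8.35
ee_pos: [0.6618, 0.2518, 0.3979]
orientation: [0.001, 0.707, 0.707, 0.002]
force: [0.3, 0.7, 0.7]
grip_width: 0.0299
grip_force: 0.0
```

Run:
```python
from h import *
np.set_printoptions(precision=4,suppress=True)
st=r.sense(); print(st['ee_pos'],st['force'])
F={n:optics.grab_frame(n) for n in ['scene','top','wrist']}; C={n:cam(n,st) for n in F}
P={n:[d for d in models.tip_of('hold_down_handle',n)] for n in F}
for n in F:
    for d in P[n][:2]: print(n,np.round(d['at'],1),round(d['p'],2),atz(d['at'],.293,C[n]))
for n in F:
  for k,z in [('cradle_1',.1125),('tube_1',.017)]:
    for d in models.tip_of(k,n): print(n,k,np.round(d['at'],1),round(d['p'],2),atz(d['at'],z,C[n]))
s=F['scene'];s=cv2.resize(s[100:300,220:440],(660,600),interpolation=cv2.INTER_CUBIC);save('s2',s)
```

```text
[0.6618 0.2518 0.3979] [0.3052 0.6527 0.6506]
scene [274.9 152.2] 0.77 [0.669 0.248 0.293]
top [288.7 152. ] 0.6 [0.6689 0.2573 0.293 ]
wrist [326.9 205.1] 0.96 [0.6662 0.2551 0.293 ]
scene cradle_1 [304.1 237. ] 0.95 [0.5577 0.3156 0.1125]
scene cradle_1 [317.  215.4] 0.8 [0.5651 0.2365 0.1125]
scene cradle_1 [291.1 251.5] 0.72 [0.5624 0.3693 0.1125]
scene cradle_1 [337.8 192. ] 0.65 [0.5571 0.1312 0.1125]
scene tube_1 [381.9 170.8] 0.77 [ 0.5156 -0.1203  0.017 ]
scene tube_1 [361. 149.] 0.64 [ 0.6285 -0.1973  0.017 ]
scene tube_1 [403.1 192.4] 0.58 [ 0.4159 -0.0541  0.017 ]
top cradle_1 [273.  199.6] 0.72 [0.5718 0.3161 0.1125]
top tube_1 [388.  248.8] 0.61 [ 0.4283 -0.043   0.017 ]
top tube_1 [427.7 187.3] 0.53 [ 0.6277 -0.1787  0.017 ]
top tube_1 [412.6 222.2] 0.51 [ 0.5133 -0.1247  0.017 ]
wrist cradle_1 [225.8  62.9] 0.9 [0.5586 0.3668 0.1125]
wrist cradle_1 [233.8 216.9] 0.89 [0.5565 0.1893 0.1125]
wrist cradle_1 [228.4 115.6] 0.77 [0.558  0.3101 0.1125]
wrist cradle_1 [228.5 164.2] 0.67 [0.5545 0.2544 0.1125]
wrist cradle_1 [236.  254.2] 0.56 [0.556  0.1398 0.1125]
```

View pics/s2.png

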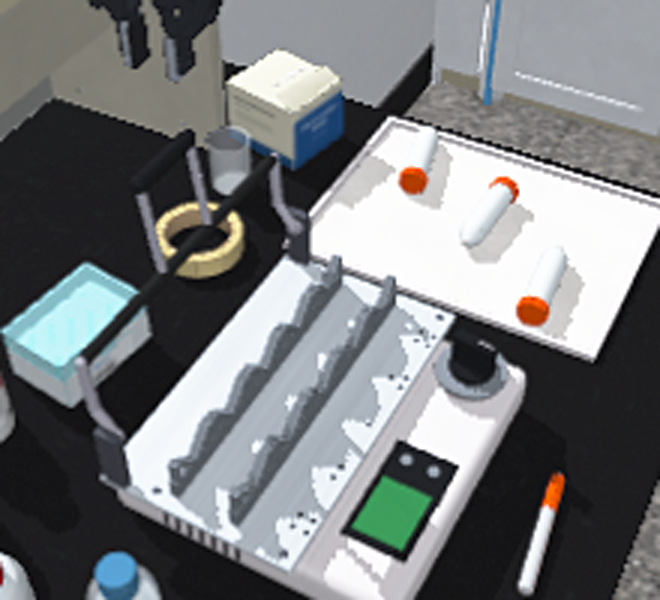

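The hold-down is upright at its stop, with the handle around scene (275,152). The tubes are undisturbed, so I'll fetch the front one.

Emit:
apply_moves:
  rows:
    - [-5,-3,0,-0.02]
    - [-29.6,-24.2,5,-0.085]
    - [-29.6,-24.2,10,-0.085]
    - [-29.6,-24.2,15,-0.085]
    - [-29.6,-24.2,20,-0.085]
    - [-29.6,-24.2,20,-0.085]
    - [-29.6,-24.2,20,-0.085]
    - [-29.6,-24.2,20,-0.085]
    - [-29.6,-24.2,20,-0.085]
    - [-29.6,-24.2,20,-0.085]
  claw: 70

```text
time_s: 9.95
ee_pos: [0.4134, -0.0458, 0.1873]
orientation: [-0.004, 0.678, 0.736, -0.003]
force: [0.2, 0.1, -0.2]
grip_width: 0.06
grip_force: 0.0
```

```bash
cat > see.py <<'E'
from h import *
import sys
np.set_printoptions(precision=4,suppress=True)
def tubes(camn='wrist',z=.017):
    st=r.sense(); im=optics.grab_frame(camn); C=cam(camn,st)
    hsv=cv2.cvtColor(im,cv2.COLOR_RGB2HSV); R=q2R(st['orientation'])
    print('tcp',st['ee_pos'],'yaw',np.arctan2(R[1,0],R[0,0]),'w',st['grip_width'])
    for d in models.silhouettes('tube_1',camn):
        c,a,L,b=cyl_pose(d,C,z); m=d['region']; cap=m&(hsv[...,1]>120)
        e=atz(np.argwhere(cap).mean(0)[::-1],z,C)[:2] if cap.any() else None
        if e is not None and (e-c)@a<0: a=-a
        rel=R.T@np.array([*(c-st['ee_pos'][:2]),0])
        print(round(d['p'],2),np.round(d['at']),'c',c,'capdir',a,np.arctan2(a[1],a[0]),'L',L,'cap',e,'tool-rel cm',100*rel[:2])
    return im
if __name__=='__main__':
    im=tubes(sys.argv[1],float(sys.argv[2]))
    if len(sys.argv)>3: save(sys.argv[3],im)
E
python3 see.py wrist .017 w2
```

```text
tcp [ 0.4134 -0.0458  0.1873] yaw 1.6528330056261045 w 0.05998886797148176
0.95 [434. 244.] c [ 0.5226 -0.1124] capdir [-0.1702  0.9854] 1.7418659141884905 L 0.10542317646416322 cap None tool-rel cm [-7.5369 10.3335]
0.76 [530. 298.] c [ 0.6327 -0.1707] capdir [-0.3814  0.9244] 1.9620856215929041 L 0.11543765148334921 cap [ 0.6172 -0.1318] tool-rel cm [-14.2495  20.8224]
0.72 [332. 179.] c [ 0.4198 -0.0477] capdir [-0.0865  0.9963] 1.65739715358278 L 0.11355576326699587 cap [0.4156 0.0016] tool-rel cm [-0.2412  0.6137]
0.22 [585.   5.] c [0.5738 0.1133] capdir [-0.9989 -0.0473] -3.094265040465482 L 0.15392237617163074 cap None tool-rel cm [14.5347 17.2852]
```

View pics/w2.png

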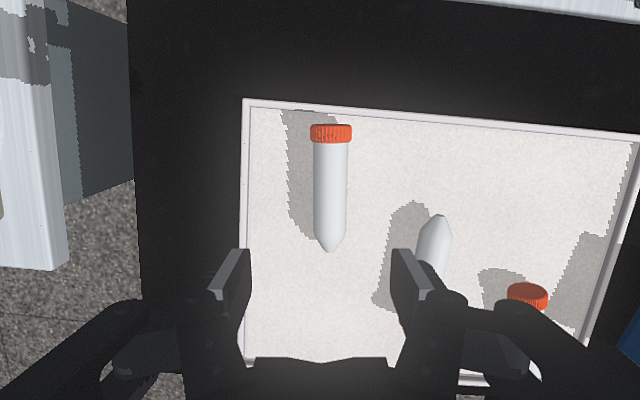

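The tube lies directly ahead at (332,180), aligned with the jaws and cap up. Going down to grip it.

Emit:
apply_moves:
  rows:
    - [-0.2,0.6,4,0]
    - [-0.2,0.6,8,0]
    - [-0.2,0.6,12,0]
    - [-0.2,0.6,14,0]
    - [-0.2,0.6,15.5,0]
    - [-0.2,0.6,16.3,0]
    - [-0.2,0.6,16.3,0]
    - [-0.2,0.6,16.3,0]

```text
time_s: 10.85
ee_pos: [0.4268, -0.0457, 0.0316]
orientation: [0.001, 0.676, 0.737, 0.001]
force: [0.5, 0.0, 0.8]
grip_width: 0.0601
grip_force: 0.0
```

Emit:
apply_moves:
  rows:
    - [0,0,0,0]
    - [0,0,0,0]
    - [0,0,0,0]
    - [0,0,0,0]
    - [0,0,0,0]
    - [0,0,0,0]
  claw: 0
  squeeze: 40

```text
time_s: 11.45
ee_pos: [0.4263, -0.046, 0.0316]
orientation: [0.001, 0.676, 0.736, 0.001]
force: [-2.6, 1.9, 6.2]
grip_width: 0.0277
grip_force: 38.8
```

Emit:
apply_moves:
  rows:
    - [0,0,-3,0]
    - [0,0,-6,0]
    - [0,0,-10,0]
    - [0,0,-14,0]
    - [0,0,-18,0]
    - [0,0,-18,0]
    - [0,0,-18,0]

```text
time_s: 12.15
ee_pos: [0.4262, -0.046, 0.2117]
orientation: [0.001, 0.676, 0.736, 0.001]
force: [-0.4, -0.8, -0.5]
grip_width: 0.0276
grip_force: 40.0
```

Run:
```python
from see import *
z=r.sense()['ee_pos'][2]; im=tubes('wrist',z-.006); save('w3',im)
```

```text
tcp [ 0.4262 -0.046   0.2117] yaw 1.655665575546949 w 0.027633768637637356
0.86 [320. 239.] c [ 0.4249 -0.0376] capdir [-0.1138  0.9935] 1.6848153685053724 L 0.09882229698891831 cap [0.4204 0.0029] tool-rel cm [ 0.8439 -0.0598]
0.6 [405. 247.] c [ 0.4597 -0.0308] capdir [-0.0524  0.9986] 1.6232653210575343 L 0.03739760220050728 cap None tool-rel cm [1.2293 3.4654]
```

View pics/w3.png

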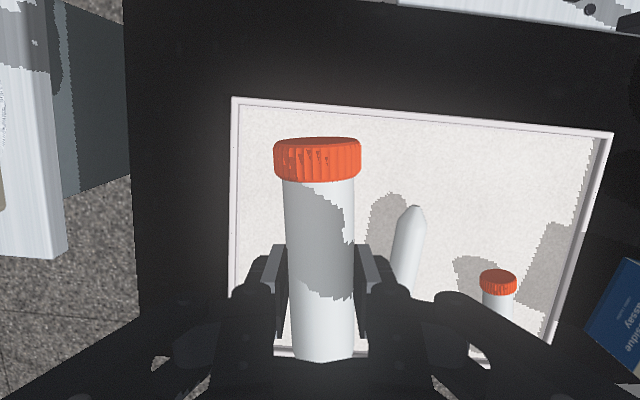

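The tube is held by the fingertips about 14 mm below the TCP. I'll set it back and take a deeper grip.

Emit:
apply_moves:
  rows:
    - [0,0,5,0]
    - [0,0,10,0]
    - [0,0,14,0]
    - [0,0,16.5,0]
    - [0,0,18,0]
    - [0,0,18,0]
    - [0,0,18,0]

```text
time_s: 12.95
ee_pos: [0.4235, -0.0453, 0.0284]
orientation: [-0.002, 0.676, 0.736, -0.001]
force: [-0.5, -0.5, -0.3]
grip_width: 0.0275
grip_force: 44.9
```

Emit:
apply_moves:
  rows:
    - [0,0,0,0]
    - [0,0,0,0]
    - [0,0,0,0]
    - [0,0,0.4,0]
    - [0,0,0.8,0]
    - [0,0,0.8,0]
    - [0,0,0.8,0]
  claw: 55

```text
time_s: 13.65
ee_pos: [0.4251, -0.0457, 0.022]
orientation: [-0.0, 0.676, 0.737, -0.0]
force: [0.4, 0.2, -0.3]
grip_width: 0.0467
grip_force: 0.0
```

Emit:
apply_moves:
  rows:
    - [0,0,0,0]
    - [0,0,0,0]
    - [0,0,0,0]
    - [0,0,0,0]
    - [0,0,0,0]
    - [0,0,0,0]
  claw: 0
  squeeze: 40

```text
time_s: 14.25
ee_pos: [0.4255, -0.0458, 0.0225]
orientation: [0.0, 0.676, 0.737, 0.0]
force: [-1.4, 0.1, 5.0]
grip_width: 0.0277
grip_force: 39.4
```

Emit:
apply_moves:
  rows:
    - [0,0,-3,0]
    - [0,0,-6,0]
    - [0,0,-10,0]
    - [0,0,-14,0]
    - [0,0,-18,0]
    - [0,0,-18,0]
    - [0,0,-18,0]

```text
time_s: 14.95
ee_pos: [0.426, -0.0459, 0.2031]
orientation: [0.001, 0.676, 0.737, 0.001]
force: [0.0, 0.1, -1.1]
grip_width: 0.0278
grip_force: 39.7
```

```bash
cat >> see.py <<'E'
def inhand(name='wrist'):
    # end of the cap seen in the jaws, in tool coordinates, from the orange blob
    c=optics.calibration('wrist'); H=np.array(c['hand_eye']); st=r.sense(); im=optics.grab_frame('wrist'); hsv=cv2.cvtColor(im,cv2.COLOR_RGB2HSV)
    m=((hsv[...,1]>120)&((hsv[...,0]<14)|(hsv[...,0]>172))&(hsv[...,2]>80)).astype(np.uint8)
    n,l,s,ce=cv2.connectedComponentsWithStats(m); k=1+np.argmax(s[1:,4]); x,y,w,h,a=s[k]
    ww=max((l[i]==k).sum() for i in range(y,y+h)); Z=c['fx']*.034/ww
    o=[]
    for row in (y,y+h): o.append((H@[(x+w/2-c['cx'])/c['fx']*Z,(row-c['cy'])/c['fy']*Z,Z,1])[:3])
    print('blob',s[k],'width',ww,'cap in tool, far/near rim',np.round(o,4),'w',st['grip_width'],st['grip_force'],st['ee_pos']); return im
E
python3 -c "
from see import *
inhand()"
```

```text
blob [ 272  136   95   49 4159] width 95 cap in tool, far/near rim [[ 0.0579 -0.0008  0.0027]
 [ 0.041  -0.0008 -0.0019]] w 0.027758150917108187 39.734256863594055 [ 0.426  -0.0459  0.2031]
```

Emit:
apply_moves:
  rows:
    - [28.6,15.6,-4,-1.48]
    - [28.6,15.6,-4,-1.48]
    - [28.6,15.6,-4,-1.48]
    - [28.6,15.6,-4,-1.48]
    - [28.6,15.6,-4,-1.48]
    - [28.6,15.6,-4,-1.48]
    - [28.6,15.6,-4,-1.48]
    - [28.6,15.6,-4,-1.48]
    - [28.6,15.6,-4,-1.48]
    - [28.6,15.6,-4,-1.48]

```text
time_s: 16.0
ee_pos: [0.5553, 0.2525, 0.2389]
orientation: [-0.002, -0.001, 1.0, -0.001]
force: [-0.1, -0.9, -1.0]
grip_width: 0.0277
grip_force: 39.8
```

Emit:
apply_moves:
  rows:
    - [0,0,0,0]
    - [0,0,0,0]
    - [0,0,0,0]
    - [0,0,0,0]

```text
time_s: 16.4
ee_pos: [0.5564, 0.2523, 0.2419]
orientation: [-0.0, 0.004, 1.0, -0.0]
force: [-0.5, 0.5, -0.7]
grip_width: 0.0276
grip_force: 39.8
```

Run:
```python
from see import *
st=r.sense();R=q2R(st['orientation']);print('yaw',np.arctan2(R[1,0],R[0,0]))
im=inhand(); C=cam('wrist',st)
for d in models.tip_of('cradle_1','wrist'): print(np.round(d['at'],1),round(d['p'],2),atz(d['at'],.1125,C))
save('w4',im)
```

```text
yaw 3.133783787550291
blob [ 272  136   95   48 4182] width 95 cap in tool, far/near rim [[ 0.0573  0.0009  0.0027]
 [ 0.0408  0.0009 -0.0019]] w 0.027578903516191543 39.80388700962067 [0.5564 0.2523 0.2419]
[239.8 204.6] 0.84 [0.5599 0.1929 0.1125]
[164.6 200.7] 0.84 [0.5564 0.1359 0.1125]
[475.4 201.4] 0.7 [0.5587 0.3708 0.1125]
[400.1 198.8] 0.68 [0.5563 0.3134 0.1125]
```

View pics/w4.png

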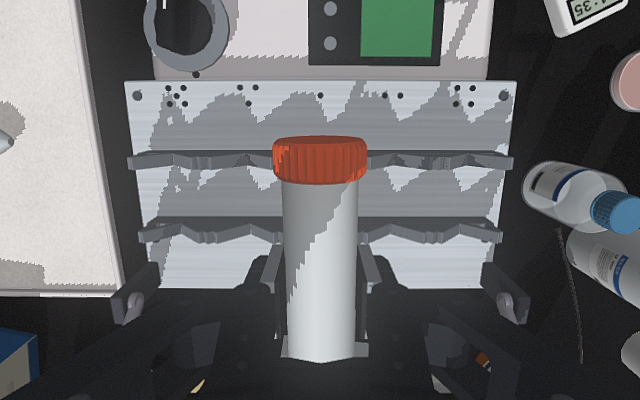

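The cap shows at (320,150), centred between the platform edges, with the V rows ahead of it. Lowering into cradle 1.

Emit:
apply_moves:
  rows:
    - [-0.25,0,4,0]
    - [-0.25,0,8,0]
    - [-0.25,0,9.5,0]
    - [-0.25,0,10.5,0]
    - [-0.25,0,11.2,0]
    - [-0.25,0,11.7,0]
    - [-0.25,0,12.1,0]
    - [-0.25,0,12.1,0]
    - [-0.25,0,12.1,0]

```text
time_s: 17.4
ee_pos: [0.5594, 0.2526, 0.1221]
orientation: [0.001, 0.003, 1.0, 0.0]
force: [-0.2, 0.0, -0.2]
grip_width: 0.0274
grip_force: 39.8
```

Emit:
apply_moves:
  rows:
    - [0,0,0.15,0]
    - [0,0,0.3,0]
    - [0,0,0.4,0]
    - [0,0,0.4,0]

```text
time_s: 17.8
ee_pos: [0.5593, 0.2523, 0.1181]
orientation: [0.0, 0.003, 1.0, -0.0]
force: [-1.8, -2.5, 4.9]
grip_width: 0.0278
grip_force: 40.4
```

Emit:
apply_moves:
  rows:
    - [0,0,0,0]
    - [0,0,0,0]
    - [0,0,0,0]
    - [0,0,0,0]
    - [0,0,-1,0]
    - [0,0,-4,0]
    - [0,0,-8,0]
    - [0,0,-12,0]
    - [0,0,-12,0]
    - [0,0,-12,0]
  claw: 50

```text
time_s: 18.8
ee_pos: [0.56, 0.2528, 0.2398]
orientation: [0.002, 0.003, 1.0, 0.001]
force: [-0.3, 0.2, -0.2]
grip_width: 0.0429
grip_force: 0.0
```

```bash
cat >> see.py <<'E'
def placed():
    st=r.sense(); im=optics.grab_frame('wrist'); C=cam('wrist',st); R=q2R(st['orientation'])
    print('tcp',st['ee_pos'],'yaw',np.arctan2(R[1,0],R[0,0]))
    for d in models.silhouettes('tube_1','wrist'):
        ys,xs=np.nonzero(d['region']); print(round(d['p'],2),np.round(d['at']),'box',xs.min(),ys.min(),xs.max(),ys.max(),cyl_pose(d,C,.1125)[:3])
    for d in models.tip_of('cradle_1','wrist'): print('cr',np.round(d['at'],1),round(d['p'],2),atz(d['at'],.1125,C))
    for d in models.tip_of('tube_1','wrist'): print('tb',np.round(d['at'],1),round(d['p'],2),atz(d['at'],.1125,C),atz(d['at'],.017,C))
    return im
E
python3 -c "
from see import *
save('w5',placed())"
```

```text
tcp [0.56   0.2528 0.2398] yaw 3.135859409377645
0.79 [324. 186.] box 295 121 343 269 (array([0.5598, 0.2532]), array([-0.9999,  0.0108]), np.float64(0.11379348933315478))
0.53 [186. 377.] box 128 354 198 389 (array([0.7167, 0.116 ]), array([0.3293, 0.9442]), np.float64(0.061479057784522985))
0.43 [320. 119.] box 106 0 530 399 (array([0.5211, 0.2529]), array([0.0039, 1.    ]), np.float64(0.3489771428965523))
cr [164.4 193.6] 0.96 [0.5548 0.1382 0.1125]
cr [398.6 197.2] 0.95 [0.5586 0.3125 0.1125]
cr [474.1 196.3] 0.86 [0.5582 0.3692 0.1125]
cr [237.5 197.5] 0.59 [0.5581 0.1927 0.1125]
```

View pics/w5.png

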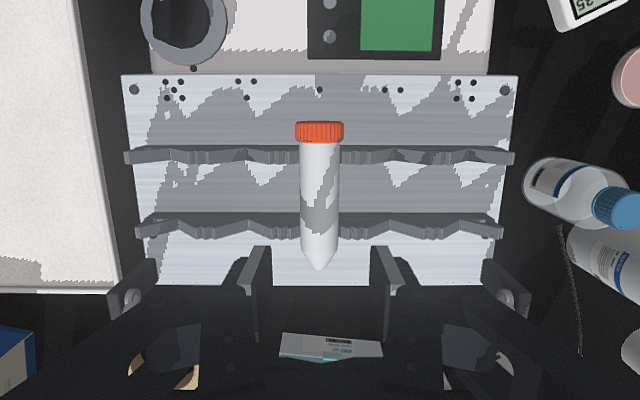

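Cradle 1 is loaded and looks centred, with the tube at about (320,190). The second tube, with its cap to the right, goes to cradle 2.

Emit:
apply_moves:
  rows:
    - [4.4,-5,-1,0]
    - [4.4,-37.1,-1,1.6]
    - [4.4,-37.1,-1,1.6]
    - [4.4,-37.1,-1,1.6]
    - [4.4,-37.1,-1,1.6]
    - [4.4,-37.1,-1,1.6]
    - [4.4,-37.1,-1,1.6]
    - [4.4,-37.1,-1,1.6]
    - [4.4,-37.1,-1,1.6]
    - [4.4,-37.1,-1,1.6]
  claw: 65

```text
time_s: 20.0
ee_pos: [0.5119, -0.1196, 0.2458]
orientation: [-0.001, 0.631, 0.776, -0.0]
force: [-0.0, -0.3, 0.1]
grip_width: 0.0557
grip_force: 0.0
```

```bash
python3 -c "
from see import *
st=r.sense();R=q2R(st['orientation']);print('yaw',np.arctan2(R[1,0],R[0,0]),st['ee_pos'])"
```

```text
yaw 1.7767552094667718 [ 0.5119 -0.1196  0.2458]
```

Emit:
apply_moves:
  rows:
    - [0,0.4,2.5,0.12]
    - [0,0.4,5,0.24]
    - [0,0.4,5,0.24]
    - [0,0.4,5,0.24]
    - [0,0.4,5,0.24]
    - [0,0.4,5,0.24]

```text
time_s: 20.6
ee_pos: [0.5175, -0.1176, 0.1988]
orientation: [0.001, 0.715, 0.699, 0.001]
force: [-0.7, 0.2, 0.2]
grip_width: 0.0554
grip_force: 0.0
```

```bash
python3 see.py wrist .017
```

```text
tcp [ 0.5175 -0.1176  0.1988] yaw 1.5475709981867922 w 0.05540745612747871
0.83 [179. 186.] c [ 0.3901 -0.1174] capdir [-0.1147 -0.9934] -1.6857339551150188 L 0.11820523114038477 cap [ 0.3849 -0.1679] tool-rel cm [ -0.2715 -12.7412]
0.73 [436. 234.] c [ 0.6257 -0.1759] capdir [-0.2648  0.9643] 1.8387938821880319 L 0.10985530387951092 cap [ 0.6168 -0.1364] tool-rel cm [-5.5769 10.9527]
```

Emit:
apply_moves:
  rows:
    - [-1,-12.4,0,0.09]
    - [-1,-12.4,0,0.09]
    - [-1,-12.4,0,0.09]
    - [-1,-12.4,0,0.09]
    - [-1,-12.4,0,0.09]
    - [-1,-12.4,0,0.09]

```text
time_s: 21.3
ee_pos: [0.3935, -0.1245, 0.198]
orientation: [0.001, 0.746, 0.665, 0.0]
force: [-0.3, -0.3, 0.3]
grip_width: 0.0555
grip_force: 0.0
```

```bash
python3 see.py wrist .017 w6
```

```text
tcp [ 0.3935 -0.1245  0.198 ] yaw 1.4561870623051594 w 0.055466256548497565
0.93 [574. 211.] c [ 0.6264 -0.18  ] capdir [-0.244   0.9698] 1.817302205435767 L 0.11881804411350907 cap [ 0.6163 -0.1339] tool-rel cm [-2.8547 23.7654]
0.8 [314. 181.] c [ 0.3911 -0.1175] capdir [-0.0971 -0.9953] -1.6680530403802778 L 0.1181498964458865 cap [ 0.3861 -0.1674] tool-rel cm [ 0.6703 -0.3224]
```

View pics/w6.png

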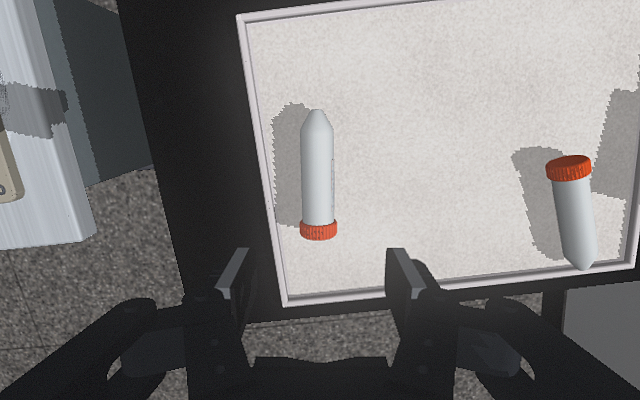

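The knocked tube lies flat in the tray with its axis at (317,180) and its cap at (318,230). The tray rim is close in front, so I'll approach with a narrower opening.

Emit:
apply_moves:
  rows:
    - [1,-0.4,3,0]
    - [1,-0.4,6,0]
    - [1,-0.4,9,0]
    - [1,-0.4,10,0]
    - [1,-0.4,10,0]
    - [1,-0.4,10,0]
    - [1,-0.4,10,0]
  claw: 48

```text
time_s: 22.1
ee_pos: [0.3911, -0.1145, 0.0991]
orientation: [0.001, 0.747, 0.665, 0.001]
force: [-0.9, 0.8, -0.6]
grip_width: 0.0412
grip_force: 0.0
```

```bash
python3 see.py wrist .017
```

```text
tcp [ 0.3911 -0.1145  0.0991] yaw 1.455885033478733 w 0.041233914801016354
0.72 [322. 224.] c [ 0.3908 -0.1191] capdir [-0.1014 -0.9948] -1.6724113657318205 L 0.1210462374345107 cap [ 0.3856 -0.1701] tool-rel cm [-0.4622  0.0297]
```

Emit:
apply_moves:
  rows:
    - [0,0,3,-0.01]
    - [0,0,5,-0.01]
    - [0,0,6.5,-0.01]
    - [0,0,7.3,-0.01]
    - [0,0,7.7,-0.01]
    - [0,0,7.7,-0.01]
    - [0,0,7.7,-0.01]

```text
time_s: 22.9
ee_pos: [0.3904, -0.1143, 0.0212]
orientation: [0.001, 0.743, 0.669, 0.0]
force: [-0.1, -0.1, 0.1]
grip_width: 0.0413
grip_force: 0.0
```

Emit:
apply_moves:
  rows:
    - [0,0,0,0]
    - [0,0,0,0]
    - [0,0,0,0]
    - [0,0,0,0]
    - [0,0,0,0]
    - [0,0,0,0]
  claw: 0
  squeeze: 40

```text
time_s: 23.5
ee_pos: [0.3906, -0.1143, 0.0214]
orientation: [0.001, 0.743, 0.669, 0.0]
force: [-0.4, 0.1, 6.5]
grip_width: 0.0275
grip_force: 39.1
```

Emit:
apply_moves:
  rows:
    - [0,0,-3,0]
    - [0,0,-6,0]
    - [0,0,-10,0]
    - [0,0,-14,0]
    - [0,0,-18,0]
    - [0,0,-22,0]
    - [0,0,-22,0]
    - [0,0,-22,0]

```text
time_s: 24.3
ee_pos: [0.3903, -0.1142, 0.2414]
orientation: [0.001, 0.743, 0.669, 0.001]
force: [0.2, -0.2, -0.8]
grip_width: 0.0277
grip_force: 39.8
```

Run:
```python
from see import *
z=r.sense()['ee_pos'][2]; im=tubes('wrist',z-.005)
```

```text
tcp [ 0.3903 -0.1142  0.2414] yaw 1.465810364048183 w 0.02767201851010614
0.67 [547. 211.] c [ 0.4818 -0.096 ] capdir [-0.2443  0.9697] 1.8176135170017558 L 0.04509649680902438 cap [ 0.478  -0.0787] tool-rel cm [2.77   8.9018]
0.67 [320. 255.] c [ 0.3905 -0.1063] capdir [0.0902 0.9959] 1.480492022315627 L 0.09608880775305387 cap None tool-rel cm [ 0.7874 -0.0659]
```

Emit:
apply_moves:
  rows:
    - [44,12.3,0,1.475]
    - [44,12.3,0,1.475]
    - [44,12.3,0,1.475]
    - [44,12.3,0,1.475]
    - [44,12.3,0,1.475]
    - [44,12.3,0,1.475]
    - [44,12.3,0,1.475]
    - [44,12.3,0,1.475]
    - [44,12.3,0,1.475]
    - [44,12.3,0,1.475]

```text
time_s: 25.4
ee_pos: [0.5552, 0.3063, 0.2375]
orientation: [0.001, 0.999, 0.053, -0.002]
force: [1.6, -0.7, -0.3]
grip_width: 0.0276
grip_force: 39.8
```

Emit:
apply_moves:
  rows:
    - [0,0,0,0]
    - [0,0,0,0]
    - [0,0,0,0]

```text
time_s: 25.7
ee_pos: [0.5551, 0.3038, 0.2389]
orientation: [0.001, 0.998, 0.057, -0.001]
force: [0.0, -0.5, -0.6]
grip_width: 0.0277
grip_force: 39.8
```

Run:
```python
from see import *
st=r.sense();R=q2R(st['orientation']);print('yaw',np.arctan2(R[1,0],R[0,0]))
im=tubes('wrist',st['ee_pos'][2]-.005); C=cam('wrist',st)
for d in models.tip_of('cradle_1','wrist'): print(np.round(d['at'],1),round(d['p'],2),atz(d['at'],.1125,C))
```

```text
yaw 0.11355057457416998
tcp [0.5551 0.3038 0.2389] yaw 0.11355057457416998 w 0.02769621886288653
0.94 [316. 255.] c [0.5612 0.3055] capdir [-0.9916 -0.1294] -3.011852483418859 L 0.09620326166609551 cap None tool-rel cm [ 0.6232 -0.1071]
0.7 [396. 194.] c [0.5886 0.2811] capdir [-0.9989 -0.0464] -3.095134795834451 L 0.05919512398367224 cap [0.5625 0.2747] tool-rel cm [3.0639 2.6294]
[463.6 213.6] 0.62 [0.5557 0.1963 0.1125]
[539.2 221.6] 0.55 [0.5561 0.1364 0.1125]
```

Emit:
apply_moves:
  rows:
    - [0.4,-0.6,0,0.138]
    - [0.4,-0.6,0,0.138]
    - [0.4,-0.6,2,0.138]
    - [0.4,-0.6,5,0.138]
    - [0.4,-0.6,7,0.138]
    - [0.4,-0.6,9,0.138]
    - [0.4,-0.6,9,0.138]
    - [0.4,-0.6,9,0.138]

```text
time_s: 26.65
ee_pos: [0.5591, 0.3106, 0.1508]
orientation: [0.0, 1.0, -0.012, -0.0]
force: [0.7, -0.0, -0.5]
grip_width: 0.0279
grip_force: 39.8
```

Run:
```python
from see import *
st=r.sense();R=q2R(st['orientation']);print('yaw',np.arctan2(R[1,0],R[0,0]),st['ee_pos'],st['force'])
im=tubes('wrist',st['ee_pos'][2]-.005); save('w7',im)
```

```text
yaw -0.02392630857294045 [0.5591 0.3106 0.1508] [ 0.6517 -0.0124 -0.4653]
tcp [0.5591 0.3106 0.1508] yaw -0.02392630857294045 w 0.02786493506589027
0.93 [317. 256.] c [0.5652 0.3116] capdir [-0.9999  0.014 ] 3.1275895457433527 L 0.09608534752498543 cap None tool-rel cm [ 0.6103 -0.1221]
0.78 [442. 215.] c [0.5816 0.2642] capdir [-0.9999  0.0158] 3.125745138298597 L 0.07130780514641938 cap None tool-rel cm [2.3661 4.583 ]
0.29 [403. 147.] c [0.6056 0.2942] capdir [-0.2402 -0.9707] -1.8134013995589036 L 0.272546251432929 cap [0.5735 0.2675] tool-rel cm [4.6921 1.5219]
```

View pics/w7.png

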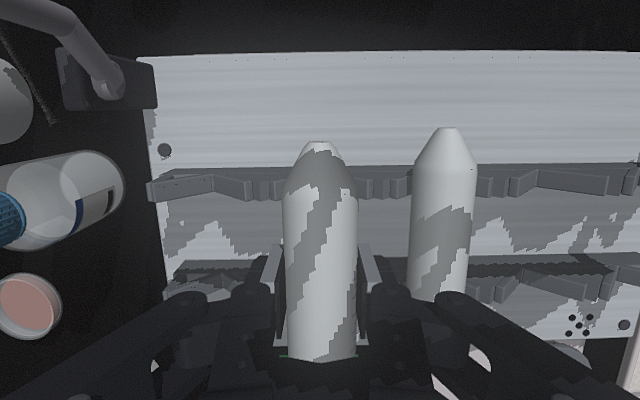

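The held tube, with its tail at (320,145), is lined up beside the placed one at (445,210). Lowering it.

Emit:
apply_moves:
  rows:
    - [0,0,1,0]
    - [0,0,2,0]
    - [0,0,2.6,0]
    - [0,0,3,0]
    - [0,0,3.3,0]
    - [0,0,3.4,0]
    - [0,0,3.4,0]

```text
time_s: 27.45
ee_pos: [0.5588, 0.3106, 0.1171]
orientation: [0.001, 1.0, -0.013, -0.0]
force: [-5.0, -4.4, 8.2]
grip_width: 0.0279
grip_force: 40.6
```

Emit:
apply_moves:
  rows:
    - [0,0,0,0]
    - [0,0,0,0]
    - [0,0,0,0]
    - [0,0,0,0]
    - [0,0,-1,0]
    - [0,0,-3,0]
    - [0,0,-7,0]
    - [0,0,-12,0]
    - [0,0,-12,0]
    - [0,0,-12,0]
  claw: 47

```text
time_s: 28.45
ee_pos: [0.5605, 0.3118, 0.2399]
orientation: [-0.001, 1.0, -0.013, 0.003]
force: [-0.0, -0.8, -1.1]
grip_width: 0.0402
grip_force: 0.0
```

```bash
python3 -c "
from see import *
placed()"
```

```text
tcp [0.5605 0.3118 0.2399] yaw -0.025619582088167954
0.81 [324. 209.] box 304 129 346 281 (array([0.5526, 0.3109]), array([-1.    ,  0.0026]), np.float64(0.11850668695378419))
0.58 [507. 310.] box 497 299 519 362 (array([0.4422, 0.1605]), array([-0.9995, -0.0328]), np.float64(0.06234637747761634))
cr [242.7 200.6] 0.93 [0.561  0.3713 0.1125]
cr [476.9 200.9] 0.91 [0.5565 0.1962 0.1125]
cr [556.9 199.8] 0.8 [0.5558 0.1348 0.1125]
tb [402.3 198.1] 0.9 [0.56   0.2524 0.1125] [0.5348 0.2303 0.017 ]
tb [322.4 207. ] 0.59 [0.5546 0.312  0.1125] [0.5274 0.3124 0.017 ]
```

Emit:
apply_moves:
  rows:
    - [-5,5,-1,0]
    - [-6,10,-2,0]
    - [-6,15,-2,-0.1]
    - [-6,20,-2,-0.25]
    - [-4,48.9,-2,-1.843]
    - [-2,48.9,-2,-1.843]
    - [0,48.9,-2,-1.843]
    - [0,48.9,-2,-1.843]
    - [2,48.9,-2,-1.843]
    - [4,48.9,-2,-1.843]
  claw: 65

```text
time_s: 29.65
ee_pos: [0.5585, -0.1304, 0.2552]
orientation: [-0.001, 0.867, 0.499, -0.001]
force: [0.5, 1.0, 0.5]
grip_width: 0.0554
grip_force: 0.0
```

```bash
python3 -c "
from see import *
tubes()"
```

```text
tcp [ 0.5585 -0.1304  0.2552] yaw 1.044021497503205 w 0.05540971114078782
0.87 [396. 180.] c [ 0.6254 -0.1818] capdir [-0.209   0.9779] 1.7813706970910133 L 0.11656402448842179 cap [ 0.616  -0.1353] tool-rel cm [-1.0805  8.3739]
```

Emit:
apply_moves:
  rows:
    - [-1,8.3,1,-0.76]
    - [-1,8.3,3,-0.76]
    - [-1,8.3,5,-0.76]
    - [-1,8.3,6,-0.76]
    - [-1,8.3,6,-0.76]
    - [-1,8.3,6,-0.76]
    - [-1,8.3,6,-0.76]
    - [-1,8.3,6,-0.76]
    - [-1,8.3,6,-0.76]
  claw: 55

```text
time_s: 30.65
ee_pos: [0.6258, -0.1792, 0.1967]
orientation: [0.0, 0.623, 0.782, 0.0]
force: [0.6, -0.8, -0.0]
grip_width: 0.0472
grip_force: 0.0
```

```bash
python3 -c "
from see import *
save('w8',tubes())"
```

```text
tcp [ 0.6258 -0.1792  0.1967] yaw 1.796243078151465 w 0.047200333451866264
0.8 [319. 183.] c [ 0.6255 -0.1815] capdir [-0.2148  0.9767] 1.7872838390151158 L 0.11472275487334077 cap [ 0.6147 -0.1341] tool-rel cm [-0.2238 -0.0748]
```

View pics/w8.png

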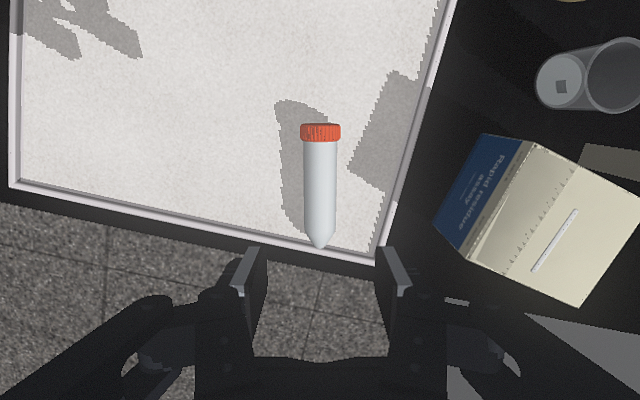

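The last tube is straight ahead at (320,185), with the boxes clear on the right.

Emit:
apply_moves:
  rows:
    - [-0.2,-0.15,4,0]
    - [-0.2,-0.15,8,0]
    - [-0.2,-0.15,12,0]
    - [-0.2,-0.15,15,0]
    - [-0.2,-0.15,16.5,0]
    - [-0.2,-0.15,17.4,0]
    - [-0.2,-0.15,17.4,0]
    - [-0.2,-0.15,17.4,0]

```text
time_s: 31.55
ee_pos: [0.626, -0.182, 0.0242]
orientation: [0.001, 0.622, 0.783, 0.0]
force: [0.5, -0.7, 0.5]
grip_width: 0.047
grip_force: 0.0
```

Emit:
apply_moves:
  rows:
    - [0,0,0,0]
    - [0,0,0,0]
    - [0,0,0,0]
    - [0,0,0,0]
    - [0,0,0,0]
    - [0,0,0,0]
  claw: 0
  squeeze: 40

```text
time_s: 32.15
ee_pos: [0.6262, -0.1821, 0.0246]
orientation: [0.002, 0.622, 0.783, 0.001]
force: [-0.2, 0.8, 6.9]
grip_width: 0.0277
grip_force: 39.2
```

Emit:
apply_moves:
  rows:
    - [0,0,-3,0]
    - [0,0,-6,0]
    - [0,0,-10,0]
    - [0,0,-14,0]
    - [0,0,-18,0]
    - [0,0,-22,0]
    - [0,0,-22,0]
    - [0,0,-22,0]

```text
time_s: 32.95
ee_pos: [0.6256, -0.1819, 0.2448]
orientation: [0.002, 0.622, 0.783, 0.001]
force: [-0.3, -0.3, -0.7]
grip_width: 0.0279
grip_force: 39.7
```

```bash
python3 -c "
from see import *
inhand(); st=r.sense();R=q2R(st['orientation']);print('yaw',np.arctan2(R[1,0],R[0,0]))"
```

```text
blob [ 275  136   93   47 3750] width 93 cap in tool, far/near rim [[0.0578 0.0001 0.0054]
 [0.0412 0.0001 0.0009]] w 0.027918479294415436 39.68089520931244 [ 0.6256 -0.1819  0.2448]
yaw 1.7984639048835436
```

Emit:
apply_moves:
  rows:
    - [0,-4,-3,-0.1]
    - [8,-4,-4,-0.25]
    - [12,-4,-4,-0.4]
    - [38.2,2,-4,-1.335]
    - [38.2,2,-4,-1.335]
    - [38.2,2,-4,-1.335]
    - [38.2,2,-4,-1.335]
    - [38.2,2,-4,-1.335]
    - [38.2,2,-4,-1.335]
    - [38.2,2,-4,-1.335]

```text
time_s: 34.0
ee_pos: [0.556, 0.1999, 0.2797]
orientation: [-0.002, -0.001, 1.0, 0.0]
force: [0.6, 0.3, -1.1]
grip_width: 0.0275
grip_force: 39.9
```

Emit:
apply_moves:
  rows:
    - [0,0,0,0]
    - [0,0,0,0]
    - [0,0,0,0]

```text
time_s: 34.3
ee_pos: [0.5578, 0.1941, 0.2814]
orientation: [-0.001, 0.005, 1.0, -0.0]
force: [-0.3, 0.1, -0.5]
grip_width: 0.0274
grip_force: 39.9
```

Run:
```python
from see import *
st=r.sense();R=q2R(st['orientation']);print('yaw',np.arctan2(R[1,0],R[0,0]))
inhand(); C=cam('wrist',st)
for k in ['cradle_1','tube_1']:
  for d in models.tip_of(k,'wrist'): print(k,np.round(d['at'],1),round(d['p'],2),atz(d['at'],.1125,C))
for d in models.silhouettes('tube_1','wrist'): print(d['p'],cyl_pose(d,C,.1125)[:3])
```

```text
yaw 3.1310616504359676
blob [ 275  136   93   48 4036] width 93 cap in tool, far/near rim [[0.0571 0.0016 0.0054]
 [0.0402 0.0016 0.0008]] w 0.027389484626788783 39.86182451248169 [0.5578 0.1941 0.2814]
cradle_1 [255.3 182.4] 0.87 [0.5525 0.1397 0.1125]
cradle_1 [519.8 183.2] 0.72 [0.5553 0.368  0.1125]
cradle_1 [373.6 167.2] 0.17 [0.5404 0.2405 0.1125]
tube_1 [454.7 186.7] 0.88 [0.558  0.3111 0.1125]
tube_1 [388.7 190.1] 0.77 [0.5604 0.2541 0.1125]
tube_1 [320.4 277.6] 0.69 [0.6428 0.1945 0.1125]
tube_1 [260.6  25.9] 0.5 [0.4295 0.1506 0.1125]
0.78 (array([0.56  , 0.2535]), array([-1.    ,  0.0036]), np.float64(0.11391000380948317))
0.7 (array([0.6242, 0.1948]), array([-0.9999,  0.0105]), np.float64(0.22205730078043395))
0.56 (array([0.557 , 0.3117]), array([-1.    ,  0.0032]), np.float64(0.11364223874907473))
```

Emit:
apply_moves:
  rows:
    - [-0.1,0,4,0]
    - [-0.1,0,8,0]
    - [-0.1,0,12,0]
    - [-0.1,0,14,0]
    - [-0.1,0,15,0]
    - [-0.1,0,15.6,0]
    - [-0.1,0,16,0]
    - [-0.1,0,16.1,0]
    - [-0.1,0,16.1,0]
    - [-0.1,0,16.1,0]

```text
time_s: 35.5
ee_pos: [0.5596, 0.1953, 0.1224]
orientation: [0.001, 0.004, 1.0, 0.0]
force: [0.2, 0.4, -0.5]
grip_width: 0.0278
grip_force: 39.9
```

Emit:
apply_moves:
  rows:
    - [0,-0.1,0.15,0]
    - [0,-0.1,0.3,0]
    - [0,-0.1,0.35,0]
    - [0,-0.1,0.35,0]

```text
time_s: 35.9
ee_pos: [0.5595, 0.194, 0.1198]
orientation: [0.001, 0.004, 1.0, 0.0]
force: [-5.9, -3.1, 12.4]
grip_width: 0.0276
grip_force: 41.2
```

Emit:
apply_moves:
  rows:
    - [0,0,0,0]
    - [0,0,0,0]
    - [0,0,0,0]
    - [0,0,0,0]
    - [0,0,-1,0]
    - [0,0,-3,0]
    - [0,0,-7,0]
    - [0,0,-14,0]
    - [0,0,-16,0]
    - [0,0,-16,0]
  claw: 47

```text
time_s: 36.9
ee_pos: [0.562, 0.1949, 0.2871]
orientation: [0.006, 0.004, 1.0, 0.002]
force: [0.5, -0.3, -0.2]
grip_width: 0.0402
grip_force: 0.0
```

```bash
python3 -c "
from see import *
save('w9',placed()); t=optics.grab_frame('top'); C=cam('top')
for d in models.silhouettes('tube_1','top'): print('top',round(d['p'],2),d['at'],cyl_pose(d,C,.1125)[:3])"
```

```text
tcp [0.562  0.1949 0.2871] yaw 3.133518493224668
0.86 [316. 173.] box 298 115 339 241 (array([0.5599, 0.1952]), array([-1.    ,  0.0067]), np.float64(0.11206075807422289))
0.83 [447. 170.] box 431 111 479 239 (array([0.5581, 0.3119]), array([-1.    , -0.0026]), np.float64(0.11412813589218246))
0.77 [387. 172.] box 367 113 409 241 (array([0.5595, 0.2534]), array([-1.    ,  0.0005]), np.float64(0.11395263721010382))
cr [251.8 178.6] 0.62 [0.5571 0.1373 0.1125]
cr [516.8 176.8] 0.6 [0.5573 0.3696 0.1125]
tb [317.1 180.7] 0.85 [0.5595 0.194  0.1125] [0.5809 0.1933 0.017 ]
tb [447.9 177.3] 0.65 [0.5573 0.3082 0.1125] [0.5781 0.344  0.017 ]
top 0.74 [272.3, 206.2] (array([0.5584, 0.3113]), array([-0.9999,  0.0156]), np.float64(0.11175719391099417))
top 0.72 [312.2, 207.3] (array([0.5404, 0.1966]), array([-0.9998, -0.0188]), np.float64(0.07146385872362955))
top 0.53 [356.1, 136.6] (array([0.7556, 0.0634]), array([-0.9849, -0.1731]), np.float64(0.09812316350117833))
```

View pics/w9.png

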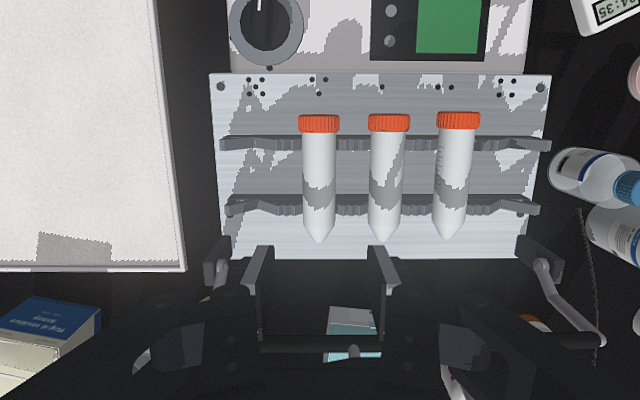

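All three tubes are in cradles 1 to 3, caps in a row at about (319–458,122), and the tray is empty. Next I lower the hold-down.

Emit:
apply_moves:
  rows:
    - [0,0,-5,0]
    - [0,0,-10,0.1]
    - [-3,2,-13,1.563]
    - [-10.7,5.7,-13,1.563]
    - [-10.7,5.7,-13,1.563]
    - [-10.7,5.7,-13,1.563]
    - [-10.7,5.7,-13,1.563]
    - [-10.7,5.7,-13,1.563]
    - [-10.7,5.7,-13,1.563]
    - [-10.7,5.7,-13,1.563]
  claw: 60

```text
time_s: 38.2
ee_pos: [0.6662, 0.2502, 0.4056]
orientation: [-0.001, 0.611, 0.792, -0.001]
force: [0.2, -0.3, -0.2]
grip_width: 0.0513
grip_force: 0.0
```

Emit:
apply_moves:
  rows:
    - [0,0,0,0.2]
    - [0,0,0,0.2]
    - [0,0,0,0.2]

```text
time_s: 38.5
ee_pos: [0.6662, 0.2501, 0.4059]
orientation: [-0.001, 0.685, 0.729, -0.001]
force: [-0.2, -0.8, -0.1]
grip_width: 0.0513
grip_force: 0.0
```

Run:
```python
from see import *
st=r.sense();R=q2R(st['orientation']);print('yaw',np.arctan2(R[1,0],R[0,0]),st['ee_pos'])
optics.grab_frame('wrist'); C=cam('wrist',st)
for d in models.tip_of('hold_down_handle','wrist'): print(np.round(d['at'],1),round(d['p'],2),atz(d['at'],.292,C))
```

```text
yaw 1.6327809465729544 [0.6662 0.2501 0.4059]
[320.  202.9] 0.8 [0.665  0.2523 0.292 ]
```

Emit:
apply_moves:
  rows:
    - [0.15,0.35,3,0.062]
    - [0.15,0.35,6,0.062]
    - [0.15,0.35,9,0.062]
    - [0.15,0.35,10.5,0.062]
    - [0.15,0.35,11.4,0.062]
    - [0.15,0.35,11.4,0.062]
    - [0.15,0.35,11.4,0.062]

```text
time_s: 39.3
ee_pos: [0.6703, 0.2521, 0.2956]
orientation: [0.0, 0.707, 0.707, 0.001]
force: [0.1, -0.2, 0.2]
grip_width: 0.0513
grip_force: 0.0
```

Emit:
apply_moves:
  rows:
    - [0,0,0,0]
    - [0,0,0,0]
    - [0,0,0,0]
    - [0,0,0,0]
    - [0,0,0,0]
    - [0,0,0,0]
  claw: 0
  squeeze: 25

```text
time_s: 39.9
ee_pos: [0.6693, 0.2521, 0.2953]
orientation: [-0.0, 0.707, 0.707, 0.0]
force: [-4.9, -1.0, 4.5]
grip_width: 0.0141
grip_force: 24.7
```

Emit:
apply_moves:
  rows:
    - [0,-1.3,-0.2,0]
    - [0,-2.6,-0.3,0]
    - [0,-3.9,-0.25,0]
    - [0,-5.2,-0.15,0]
    - [0,-6.5,0.05,0]
    - [0,-7.7,0.35,0]
    - [0,-8.9,0.75,0]
    - [0,-10.1,1.2,0]
    - [0,-11.3,1.8,0]
    - [0,-12.4,2.45,0]

```text
time_s: 40.9
ee_pos: [0.5464, 0.2528, 0.271]
orientation: [0.001, 0.707, 0.707, 0.002]
force: [-1.1, 2.9, 4.9]
grip_width: 0.0139
grip_force: 26.2
```

Emit:
apply_moves:
  rows:
    - [0,-1.1,0.7,0]
    - [0,-2.1,1.5,0]
    - [0,-3,2.45,0]
    - [0,-3.9,3.45,0]
    - [0,-4.7,4.5,0]
    - [0,-5.4,5.55,0]
    - [0,-6.05,6.7,0]
    - [0,-6.6,7.85,0]
    - [0,-7.05,9.05,0]
    - [0,-7.4,10.2,0]

```text
time_s: 41.9
ee_pos: [0.4718, 0.2529, 0.1675]
orientation: [-0.0, 0.707, 0.707, 0.001]
force: [1.0, 6.9, 2.3]
grip_width: 0.0138
grip_force: 28.0
```

Emit:
apply_moves:
  rows:
    - [0,-0.15,0.6,0]
    - [0,-0.25,1.2,0]
    - [0,-0.35,1.8,0]
    - [0,-0.45,2.3,0]
    - [0,-0.45,2.6,0]
    - [0,-0.45,2.6,0]

```text
time_s: 42.5
ee_pos: [0.4666, 0.2528, 0.1408]
orientation: [-0.001, 0.707, 0.707, 0.0]
force: [-1.6, 7.0, -0.9]
grip_width: 0.014
grip_force: 28.2
```

Emit:
apply_moves:
  rows:
    - [0,0,0.2,0]
    - [0,0,0.4,0]
    - [0,0,0.5,0]
    - [0,0,0.5,0]

```text
time_s: 42.9
ee_pos: [0.4663, 0.2528, 0.1372]
orientation: [-0.001, 0.707, 0.708, 0.0]
force: [-9.8, 4.1, 12.4]
grip_width: 0.014
grip_force: 29.4
```

Emit:
apply_moves:
  rows:
    - [0,0.1,0.2,0]
    - [0,0.2,0.4,0]
    - [0,0.2,0.4,0]
    - [0,0.2,0.4,0]

```text
time_s: 43.3
ee_pos: [0.4666, 0.253, 0.1363]
orientation: [-0.002, 0.706, 0.708, -0.001]
force: [-34.3, -2.4, 45.5]
grip_width: 0.0138
grip_force: 33.3
```

Run:
```python
from see import *
st=r.sense(); print(st['force'],st['ee_pos'])
F={n:optics.grab_frame(n) for n in ['scene','top']}; S,T=cam('scene'),cam('top')
p={n:models.tip_of('hold_down_handle',n) for n in F}
for n in F:
  for d in p[n][:2]: print(n,np.round(d['at'],1),round(d['p'],2))
print([proj((.5585+.08-.173*np.cos(t+.101),.2524,.122+.173*np.sin(t+.101)),S) for t in (0,.05,.1)])
p=models.tip_of('power_grip','top');print(p); p=models.tip_of('power_grip','scene');print(p)
```

```text
[-34.3032  -2.4128  45.5228] [0.4666 0.253  0.1363]
scene [347.9 227.4] 0.88
top [294.  230.9] 0.69
[array([348.326 , 226.2498]), array([348.0677, 223.8218]), array([347.6474, 221.3171])]
[{'at': [324.7, 246.0], 'p': 0.45}]
[{'at': [377.9, 215.2], 'p': 0.73}]
```

Emit:
apply_moves:
  rows:
    - [0,-0.2,-0.9,0]
    - [0,-0.2,-0.9,0]
    - [0,-0.2,-0.9,0]
    - [0,-0.2,-0.9,0]
    - [0,-0.2,-0.9,0]
    - [0,-0.2,-0.9,0]
  claw: 40

```text
time_s: 44.2
ee_pos: [0.4671, 0.2515, 0.1407]
orientation: [-0.0, 0.707, 0.707, -0.0]
force: [0.1, 0.2, -0.2]
grip_width: 0.0338
grip_force: 0.0
```

Emit:
apply_moves:
  rows:
    - [0,0,-5,0]
    - [0,0,-10,0]
    - [-3,-2,-12,-0.15]
    - [-10.5,-3.7,-12,-1.565]
    - [-10.5,-3.7,-12,-1.565]
    - [-10.5,-3.7,-12,-1.565]
    - [-10.5,-3.7,-12,-1.565]
    - [-10.5,-3.7,-12,-1.565]
    - [-10.5,-3.7,-12,-1.565]
    - [-10.5,-3.7,-12,-1.565]

```text
time_s: 45.2
ee_pos: [0.4303, 0.1466, 0.2611]
orientation: [-0.0, 0.187, 0.982, -0.0]
force: [0.0, 0.4, 0.7]
grip_width: 0.0344
grip_force: 0.0
```

Emit:
apply_moves:
  rows:
    - [0,0,0,-0.37]
    - [0,0,0,-0.37]
    - [0,0,0,-0.37]
    - [0,0,0,-0.37]

```text
time_s: 45.6
ee_pos: [0.4303, 0.1467, 0.2611]
orientation: [-0.0, 0.006, 1.0, -0.0]
force: [0.4, 1.4, 0.4]
grip_width: 0.0343
grip_force: 0.0
```

Run:
```python
from see import *
st=r.sense();R=q2R(st['orientation']);print('yaw',np.arctan2(R[1,0],R[0,0]),st['ee_pos'])
im=optics.grab_frame('wrist'); C=cam('wrist',st); save('w10',im)
for k,z in [('power_grip',.101),('hold_down_handle',.1395)]:
  for d in models.tip_of(k,'wrist'): print(k,np.round(d['at'],1),round(d['p'],2),atz(d['at'],z,C))
d=models.silhouettes('power_grip','wrist')
for e in d: ys,xs=np.nonzero(e['region']); print(e['p'],e['at'],xs.min(),xs.max(),ys.min(),ys.max())
```

```text
yaw 3.1301750731773224 [0.4303 0.1467 0.2611]
power_grip [320.3 184.7] 0.77 [0.4259 0.148  0.101 ]
hold_down_handle [456.6 244.3] 0.87 [0.4646 0.2509 0.1395]
0.97 [321.7, 178.1] 298 346 156 211
```

View pics/w10.png

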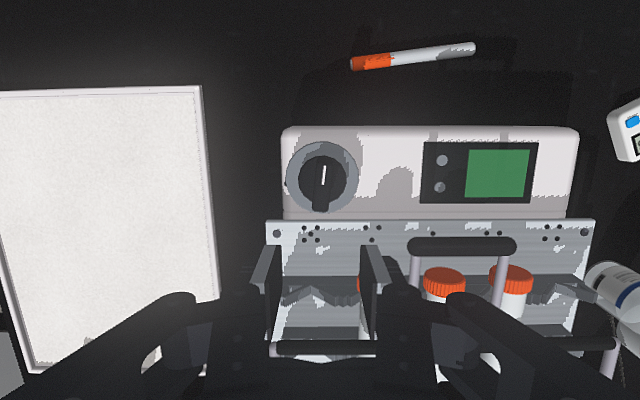

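The knob shows at about (323,178) with its mark to the front. The hold-down is down, with its handle at (457,245).

Run:
```python
from see import *
C=cam('wrist'); im=cv2.imread('pics/w10.png')
print('ring',[atz((323.5,178),z,C) for z in (.054,.06,.066)])
print('net',atz((320.3,184.7),.101,C)); print('mark top',[atz(p,.108,C) for p in [(325,165),(323,185)]])
g=cv2.cvtColor(im,cv2.COLOR_BGR2GRAY); 
ys,xs=np.nonzero(g[160:192,312:336]>150); print(np.c_[xs+312,ys+160].min(0),np.c_[xs+312,ys+160].max(0),np.polyfit(ys,xs,1))
for row in (200,205,210): print(row,g[row,300:345])
```

```text
ring [array([0.4298, 0.1511, 0.054 ]), array([0.4286, 0.1511, 0.06  ]), array([0.4274, 0.151 , 0.066 ])]
net [0.4259 0.1481 0.101 ]
mark top [array([0.4083, 0.1521, 0.108 ]), array([0.4246, 0.1503, 0.108 ])]
[322 166] [325 184] [-0.1143 13.2149]
200 [135 135 136 136 135 135 136 140 142 101  70  58  49  56  54  58  58  61
  58  60  59  58  59  59  61  59  59  58  54  55  59  58  68  88 115 149
 142 142 138 139 134 137 137 138 138]
205 [141 134 134 134 136 137 137 136 136 137 140 143  39  58  59  60  60  58
  57  63  56  61  58  59  61  59  58  53  67 150 143 138 136 136 140 137
 137 137 138 137 136 138 138 135 139]
210 [162 160 159 159 160 160 160 153 145 139 140 139 116  87  58  56  57  52
  54  54  56  56  55  58  55  55  50  73 125 142 138 137 136 137 135 140
 144 156 163 163 162 161 159 161 160]
```

Emit:
apply_moves:
  rows:
    - [0.2,0.3,4,0.1]
    - [0.2,0.3,8,0.1]
    - [0.2,0.3,11,0.1]
    - [0.2,0.3,13.5,0.1]
    - [0.2,0.3,15,0.1]
    - [0.2,0.3,16,0.1]
    - [0.2,0.3,16,0.1]
    - [0.2,0.3,16,0.1]

```text
time_s: 46.6
ee_pos: [0.4288, 0.1499, 0.102]
orientation: [0.0, 0.056, 0.998, 0.0]
force: [0.4, 0.5, 0.6]
grip_width: 0.0342
grip_force: 0.0
```

Emit:
apply_moves:
  rows:
    - [0,0,0,0]
    - [0,0,0,0]
    - [0,0,0,0]
    - [0,0,0,0]
    - [0,0,0,0]
    - [0,0,0,0]
  claw: 0
  squeeze: 20

```text
time_s: 47.2
ee_pos: [0.4292, 0.1481, 0.1028]
orientation: [0.001, 0.056, 0.998, -0.001]
force: [-2.9, -11.1, 8.0]
grip_width: 0.0137
grip_force: 22.8
```

Emit:
apply_moves:
  rows:
    - [0,-0.2,0,0.06]
    - [0,-0.2,0,0.18]
    - [0,-0.2,0,0.3]
    - [0,-0.2,0,0.42]
    - [0,-0.2,0,0.54]
    - [0,-0.2,0,0.66]
    - [0,-0.2,0,0.78]
    - [0,-0.2,0,0.9]
    - [0,-0.2,0,1.02]
    - [0,-0.2,0,1.14]

```text
time_s: 48.2
ee_pos: [0.4282, 0.1465, 0.1028]
orientation: [0.001, 0.588, 0.809, -0.001]
force: [-8.7, -9.4, 12.3]
grip_width: 0.0134
grip_force: 23.6
```

```bash
python3 -c "
from see import *
st=r.sense();R=q2R(st['orientation']);print('yaw',np.arctan2(R[1,0],R[0,0]),st['ee_pos'],st['force'],st['torque'])"
```

```text
yaw 1.8842810957164988 [0.4282 0.1465 0.1028] [-8.7017 -9.4063 12.3095] [-1.6289  1.4556  0.1009]
```

Emit:
apply_moves:
  rows:
    - [0,0,0,0.06]
    - [0,0,0,0.12]
    - [0,0,0,0.17]
    - [0,0,0,0.17]

```text
time_s: 48.6
ee_pos: [0.428, 0.1463, 0.1028]
orientation: [0.001, 0.653, 0.758, -0.001]
force: [-9.3, -10.9, 13.1]
grip_width: 0.0135
grip_force: 50.3
```

```bash
python3 -c "
from see import *
st=r.sense();R=q2R(st['orientation']);print('yaw',np.arctan2(R[1,0],R[0,0]),st['ee_pos'],st['force'],st['torque'])"
```

```text
yaw 1.7189735885144923 [0.428  0.1463 0.1028] [ -9.3483 -10.8743  13.1085] [-1.7903  1.5143  1.2222]
```

Emit:
apply_moves:
  rows:
    - [0,0,0,0]
    - [0,0,0,0]
    - [0,0,0,0]
    - [0,0,0,0]
    - [0,0,0,0]
    - [0,0,-4,0]
    - [0,0,-8,0]
    - [0,0,-12,0]
    - [0,0,-16,0]
    - [0,0,-16,0]
  claw: 40

```text
time_s: 49.6
ee_pos: [0.431, 0.1485, 0.2681]
orientation: [0.003, 0.653, 0.758, 0.004]
force: [0.7, 0.4, 0.2]
grip_width: 0.0343
grip_force: 0.0
```

Run:
```python
from see import *
st=r.sense(); im=optics.grab_frame('wrist'); C=cam('wrist',st); R=q2R(st['orientation']);print('yaw',np.arctan2(R[1,0],R[0,0]),st['ee_pos'])
e=models.silhouettes('power_grip','wrist')[0]; ys,xs=np.nonzero(e['region']); print(e['p'],e['at'],xs.min(),xs.max(),ys.min(),ys.max())
g=cv2.cvtColor(im,cv2.COLOR_RGB2GRAY); cy,cx=int(e['at'][1]),int(e['at'][0]); w=g[cy-28:cy+28,cx-28:cx+28]
k=(w>150).astype(np.uint8); n,l,s,c=cv2.connectedComponentsWithStats(k)
for i in range(1,n):
    if 15<s[i,4]<200:
        yy,xx=np.nonzero(l==i); P=np.array([atz((x+cx-28,y+cy-28),.108,C)[:2] for x,y in zip(xx,yy)]); m=P.mean(0); ww,v=np.linalg.eigh(np.cov((P-m).T)); a=v[:,1]; print(s[i],m,'angle',np.arctan2(a[1],a[0]),ww)
for n in ['scene','top']: 
    optics.grab_frame(n)
    for d in models.tip_of('hold_down_handle',n)[:1]: print(n,d)
```

```text
yaw 1.7193808361695693 [0.431  0.1485 0.2681]
0.59 [310.8, 181.3] 292 337 158 212
[ 0  0  8 10 39] [0.399  0.1735] angle 1.1004222879515813 [0. 0.]
[30 15  3 19 44] [0.4245 0.1594] angle 1.7730589100477026 [0. 0.]
[ 0 43 13 13 82] [0.4052 0.1332] angle 2.3944460056809795 [0. 0.]
scene {'at': [348.6, 227.0], 'p': 0.78}
top {'at': [290.6, 232.3], 'p': 0.98}
```

```bash
python3 -c "
from station import r
print(r.hand_in())"
```

```text
the job is handed in; nothing more can be done
None
```

The job is handed in: the three tubes present lie in cradles 1–3 with caps toward the console, the hold-down was then pressed fully down, and the power switch was turned clockwise to its stop last (about 50 s of the 210 s; no verdict was returned).

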